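# Show which bottle: swing the caddy lid open and point at the stoppered bottle

## Robot

A 6-joint arm with a two-finger parallel gripper is mounted at the origin on the work surface. World frame = base frame: x ahead of the robot, y to its left, z up, the work surface at z = 0. Lengths are in m, angles in rad, forces in N, time in s.
With the tool pointing down it reaches from about 0.3 to 0.775 m from the base axis. Payload 14.6 kg.
Tool frame: the origin (TCP) lies at the very end of the fingers, on their centre line; the grasp point (between the pads) lies 19 mm behind it; y points along the fingers, x is the direction in which the jaws open and shut, and the axes are right-handed (so a half turn about y gives the same grasp; the last joint's range is limited). The gripper opens to 94 mm and grips with 3 to 60 N. Pads are 16 mm wide; open, the fingers measure 119 mm over their backs; the gripper's body (75 mm by 177 mm) begins 78 mm behind the grasp point.
Start: joints at [-1.384, 0.3, 1.521, -0, 1.321, -0.067], TCP at [0.138, -0.532, 0.205] pointing down, gripper open.
Joint ranges: [-3.03, 3.03], [-0.79, 2.21], [0.23, 2.52], [-1.04, 4.18], [0, 3.07], [-2.55, 2.55]. Speed limits (rad/s): [2.22, 2.22, 2.57, 3.14, 3.14, 3.14].

## Interface

Orientations are given as [roll, pitch, yaw] about the fixed x, y, z axes, in that order (R = Rz(yaw) Ry(pitch) Rx(roll)).
In Python, from station import * gives the robot as it stands.
- The arm moves only by the tool send_rows, never from a script. Its argument "series" is text: rows parted by semicolons, each of 7 numbers parted by spaces: the turn, a rotation vector about the tool's x, y, z in units of 5 degrees (1.0 is 5 degrees), then the shift along the tool's x, y, z in cm, then the opening, from -1 (shut) to 1 (fully open). A call has exactly 10 rows; each row is the pose to reach, as a shift and turn from the pose commanded when the call began, along the tool's axes at that moment; what a row does not reach only later rows make up. A row lasts 1/12 s, in which the tool goes at most 41.7 mm and 7.16 degrees, less where a joint would pass 70% of its speed; a pose out of reach is approached as far as the arm can. A call with a gripper value outside its range is refused whole. The fingers move at their own pace and stop on an object; "newtons" is the grip in N (left out, the last holds). Time passes only in rows, so rows that repeat a pose let the fingers close, or fill a call up. It gives the time, the measured TCP pose, the force and the opening at its end, in the units of the state.
- get_obs(): the state, without advancing time (a new reading comes with each control period).
- camera(name): name is "side" or "top" or "wrist"; returns the picture (480x640x3 uint8, red, green, blue); there is no depth.
- camera_info(name): a dict with "K" (3x3 intrinsics, pixels), "R" (3x3) and "t" (3): a world point X has camera coordinates R X + t; the wrist camera has in their place "mount" (4x4, takes a point from camera to tool coordinates, whose origin is the TCP and whose axes are the tool frame's). Camera axes: x right, y down, z forward; pixel columns grow to the right and rows downward; lengths in m; the calibration is good to about 2 mm. The wrist camera is an equidistant fisheye: a pixel r from the principal point sees the ray r / f radians off the axis. A picture is of the moment at which its call begins: read the wrist's pose just before it. camera_info takes no time and is no camera call.
- hand_in(): hands the job in, once; it reports no verdict.
The state is a dict: "time_s": time; "qpos": joint angles; "joint_vel": joint speeds; "tau": joint torques, N m; "ee_pos": TCP position; "eef_rot": TCP orientation; "force": force on the tool from outside, world axes, zero at the start; "moment": the same for the moment, N m; "grip_width": finger opening in m.
Only numpy, scipy, OpenCV 4.12 (cv2) and the standard library are available. Lean on these libraries where they do the work, as an engineer would, in place of code of your own. Each camera call takes 0.05 s, during which the arm holds its last target. There are 200 camera calls.

## Task

Show a colleague which bottle to take: with your fingertips gently push the cleaning caddy's swing lid right open, a full quarter turn out to the side, without gripping it. Then point at the stoppered glass bottle inside: hold your fingertips two or three centimetres straight above its stopper, touching nothing, for at least three seconds, and finish still pointing there. Leave the bottle and everything else standing where it is.

Things in the scene. Friction and masses are not known exactly. Their poses are not given: they have to be found in the camera images.
- caddy: Fixed grey plastic caddy, 210 deep (x), 340 wide (y), 130 high, open at the top; origin: centre of its underside, front (-x) to the robot. Left half (y > 0): one bay with the dustpan; the hand-hold on the left end wall is 188 high. Right half, under a swing lid with a clear pane: four bays at x -51 or +51, y -43 or -126, floor 5 thick. Which thing stands in which bay changes.
- lid (a joint): Angle of the caddy's swing lid (rad). It turns in a horizontal plane about the upright pin at the caddy's rear right corner, counterclockwise from above as it opens. 0 = shut over the four bays (caddy x -105 to 105, y -170 to 0; top face 137 above the table), 1.57 = a quarter turn, out beyond the right-hand end; stop at 1.7. Starts shut or a little ajar; light friction (1 N at the fin), stays where left.
- lid_pin (a point): Top of the lid's hinge pin, on its vertical axis, 151 above the table, 92 behind (+x) and 157 to the right (-y) of the caddy's origin. Its axes turn with the lid: when the lid is shut they are the caddy's axes.
- fin_top (a point): Top centre of the upright thumb fin on the lid, near its front edge, 171 above the table and 34 above the lid's top face (a 4 mm foot surrounds it). The fin is 10 thick and 40 long, its length pointing at the hinge pin, its centre 168 from the pin's axis, at (-150, 75) from the pin in the lid's axes. Pushing its left-hand broad face, square to its length, swings the lid open.
- bottle: The stoppered glass bottle: clear, round, 52 across and 107 high in all, with sloping shoulders, a narrow 20 neck and a mushroom-shaped glass stopper 26 across. Loose, upright in one of the four bays. Origin at the centre of its underside.
- stopper_top (a point): Top of the glass stopper, 107 above the bottle's underside and 112 above the table, so 18 below the caddy's rim. z up.
- squeeze_bottle: White plastic bottle with a plain screw cap, 52 across, 108 high, loose in a bay. Origin at the centre of its underside.
- jar: Squat round jar with a wide lid, 58 across, 72 high, loose in a bay. Origin at the centre of its underside.
- tin: Plain round metal tin, 56 across, 92 high, loose in a bay. Origin at the centre of its underside.
- dustpan: Small black dustpan lying in the caddy's open left bay, pan 95 by 120, 34 high at the back, with a handle to the front; about 175 long, top 42. Origin on the underside, at the back of the pan near the handle.
- grout_brush: White nylon grout brush, 157 long, standing loose head up in a clip-on cup of the side pegboard; top about 211 above the table. Origin at the centre of its foot.
- scraper: Scraper with a black handle and a steel blade 50 wide, 180 long, standing loose blade up in the other cup; top about 234 above the table. Origin at the centre of its foot.
- pegboard: Fixed matte black pegboard, 420 long (x), 210 high, upright on the left of the table, with two clip-on cups (72 across, rim 135 above the table) on its right-hand face. Origin at the middle of its lower edge.
- spray_bottle: White spray bottle with a grey trigger head, 74 across, 205 high, standing loose behind the caddy. Origin at the centre of its underside.
- pumice: Grey pumice block 100 by 55 by 34, lying loose on the right. Origin at the centre of its underside; the open lid passes above it.

How it is judged:
On the way, in this order (a step that is already met when the one before it is completed fails the run):
1. the lid is pushed open a quarter turn (value of joint lid above 1.4 rad), for 0.2 s.
2. the fingertips point at the stopper of the glass bottle from just above, without contact, for three seconds (horizontal distance between the grasp point and stopper_top below 0.03 m and z of the grasp point in the frame of stopper_top between 0.012 and 0.09 m and contact force between the fingers and anything else below 0.3 N), for 3 s.
At the end, for the whole second after the job is handed in: The lid stands open past 1.40 rad (a quarter turn is 1.57, the stop is at 1.7); the grasp point between the fingers is within 30 mm sideways of the stopper's top and 12 to 90 mm above it (fingertips just above the stopper); the bottle stands upright and still within 15 mm of where it was (value of joint lid above 1.4 rad and horizontal distance between the grasp point and stopper_top below 0.03 m and z of the grasp point in the frame of stopper_top between 0.012 and 0.09 m and distance of bottle from where it was at the start of the episode below 0.015 m and angle between bottle's own z axis and vertical below 0.1 rad and linear speed of bottle below 0.02 m/s); the robot touches nothing.
It fails at once if the glass bottle is touched by the robot (contact force between any of the fingers, the arm and bottle above 0.3 N).
It fails at once if the glass bottle is shifted, lifted or carried (distance of bottle from where it was at the start of the episode above 0.015 m).
It fails at once if the lid is gripped or forced (more than 35 N) (contact force between any of the fingers, the arm and lid above 35 N).
It fails at once if another thing is shifted, lifted or knocked over (distance of any of squeeze_bottle, jar, tin, dustpan, grout_brush, scraper, spray_bottle, pumice from where it was at the start of the episode above 0.02 m or angle between any of squeeze_bottle, jar, tin, dustpan, grout_brush, scraper, spray_bottle, pumice's own z axis and vertical above 0.25 rad).
It also fails if it takes over 58 s, if anything falls off the work surface, if the arm or the gripper's body presses on something with over 40 N, if the wrist force passes 120 N, or if a joint passes its speed limit or range.

## Working session

There is one attempt and no reset: what is moved stays moved. The work goes in short steps, Python scripts to look and compute and a tool call to move; the robot and the scene stay as the last step left them, time stands still between calls to the robot, and variables do not carry over. Pictures are saved under pics/ and viewed, on a budget of 10 in all, crops included, one or two more only if the job needs it, and the job is handed in when it is done.

Besides the shell and the picture viewer there is one more tool, called as name(argument=value, ...) on one line, values as JSON. send_rows: Moves the arm, as the interface text tells. Its arguments: {"type":"object","properties":{"series":{"type":"string"},"newtons":{"type":"number"}},"required":["series"]}

```bash
mkdir -p pics; python3 - <<'E'
from station import *
import cv2,numpy as np
o=get_obs();print({k:np.round(v,3) for k,v in o.items()})
for n in("top","side","wrist"):
    i=camera_info(n);print(n,{k:np.round(v,4).tolist() for k,v in i.items() if not isinstance(v,str)})
    cv2.imwrite(f"pics/{n}0.png",camera(n)[:,:,::-1])
E
```

```text
{'time_s': np.float64(0.0), 'qpos': array([-1.384,  0.3  ,  1.522, -0.   ,  1.321, -0.067]), 'joint_vel': array([-0.001, -0.001,  0.   , -0.001, -0.001, -0.001]), 'tau': array([-0.0000e+00, -5.3180e+01, -3.5274e+01,  7.1000e-02,  2.4000e-02,
       -0.0000e+00]), 'ee_pos': array([ 0.138, -0.532,  0.205]), 'eef_rot': array([-1.571e+00,  1.000e-03, -1.317e+00]), 'force': array([ 0.551, -0.749, -0.226]), 'moment': array([-0.05 , -0.015, -0.025]), 'grip_width': np.float64(0.094)}
top {'K': [[499.0944, 0.0, 317.7787], [0.0, 499.0944, 240.8582], [0.0, 0.0, 1.0]], 'R': [[0.0132, -0.9993, 0.034], [-0.9985, -0.015, -0.0536], [0.054, -0.0332, -0.998]], 't': [0.0487, 0.5973, 1.2267]}
side {'K': [[493.209, 0.0, 312.5441], [0.0, 493.209, 240.0324], [0.0, 0.0, 1.0]], 'R': [[-0.7116, -0.7026, -0.0091], [-0.5348, 0.55, -0.6415], [0.4557, -0.4515, -0.7671]], 't': [0.5, 0.3667, 0.981]}
wrist {'K': [[371.6483, 0.0, 317.0874], [0.0, 371.6483, 240.0214], [0.0, 0.0, 1.0]], 'mount': [[1.0, -0.0008, 0.0002, -0.0001], [-0.0004, -0.259, 0.9659, -0.1785], [-0.0007, -0.9659, -0.259, 0.0737], [0.0, 0.0, 0.0, 1.0]]}
```

View pics/top0.png

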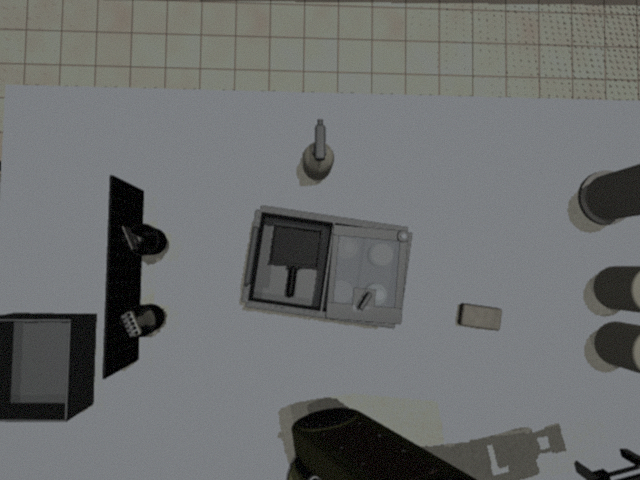

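View pics/side0.png

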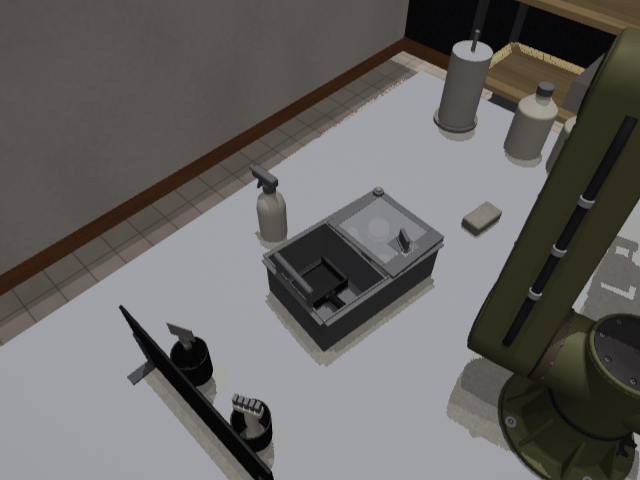

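The top view shows the caddy around (325,265), with the hinge pin near (404,236), the fin near (366,297) and four round items under the pane. In the side view the pin is near (379,191) and the fin near (404,240). I'll enlarge both crops in one picture.

```bash
python3 - <<'E'
import cv2,numpy as np
a=cv2.imread("pics/top0.png")[215:335,320:420];b=cv2.imread("pics/side0.png")[180:280,325:450]
f=lambda im,s:cv2.convertScaleAbs(cv2.resize(im,None,fx=s,fy=s,interpolation=cv2.INTER_CUBIC),alpha=1.6)
a=f(a,4);b=f(b,3.2)
h=max(a.shape[0],b.shape[0]);p=lambda i:cv2.copyMakeBorder(i,0,h-i.shape[0],0,0,0)
cv2.imwrite("pics/c1.png",np.hstack([p(a),p(b)]))
E
```

```text
(no output)
```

View pics/c1.png

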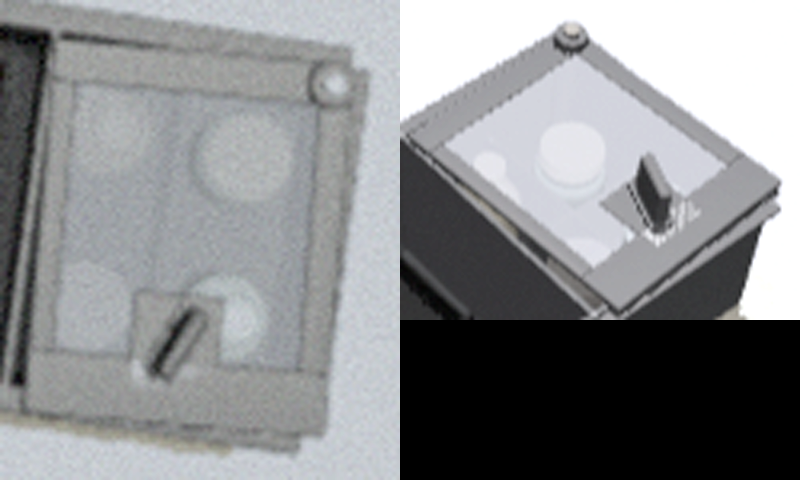

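```bash
cat > h.py <<'E'
from station import *
import numpy as np,cv2
def ray(n,u):
    i=camera_info(n);R=np.array(i["R"]);C=-R.T@np.array(i["t"])
    return C,R.T@np.linalg.solve(i["K"],[*u,1])
def tri(ut,us):
    (a,d),(b,e)=ray("top",ut),ray("side",us);s,*_=np.linalg.lstsq(np.c_[d,-e],b-a,rcond=None)
    p,q=a+s[0]*d,b+s[1]*e;return (p+q)/2,np.linalg.norm(p-q)
def plane(n,u,z):
    c,d=ray(n,u);return c+d*(z-c[2])/d[2]
def proj(n,X):
    i=camera_info(n);x=np.array(i["K"])@(np.array(i["R"])@X+np.array(i["t"]));return x[:2]/x[2]
E
python3 - <<'E'
from h import *
np.set_printoptions(precision=4,suppress=True)
for n,t,s,z in(("pin",(402.7,236),(378.4,188.4),.151),("fin",(366.2,300),(405.3,234.7),.171)):
    print(n,tri(t,s),plane("top",t,z),plane("side",s,z))
print(*[ray(n,(1,1))[0] for n in("top","side")])
# caddy rim rear edge corners: outline
for u in((262,207),(410,229),(395,327),(243,308)):print(u,plane("top",u,.13))
# circles under lid: crop px
for c in((115,130),(243,157),(90,305),(227,320)):
    u=(c[0]/4+320,c[1]/4+215);print(c,plane("top",u,.11),plane("top",u,.07))
E
```

```text
pin (array([ 0.6024, -0.1269,  0.1553]), np.float64(0.0005080209914668074)) [ 0.6029 -0.1277  0.151 ] [ 0.6048 -0.1309  0.151 ]
fin (array([ 0.4603, -0.0455,  0.1671]), np.float64(0.001641231688618596)) [ 0.4612 -0.0445  0.171 ] [ 0.458 -0.043  0.171]
[0.5294 0.0983 1.2545] [0.1048 0.5926 0.9923]
(262, 207) [0.665  0.1879 0.13  ]
(410, 229) [ 0.6205 -0.1486  0.13  ]
(395, 327) [ 0.3989 -0.1154  0.13  ]
(243, 308) [0.4379 0.2258 0.13  ]
(115, 130) [ 0.5772 -0.0113  0.11  ] [ 0.5788 -0.0151  0.07  ]
(243, 157) [ 0.5627 -0.0853  0.11  ] [ 0.5638 -0.0918  0.07  ]
(90, 305) [0.4767 0.0021 0.11  ] [ 0.4749 -0.0013  0.07  ]
(227, 320) [ 0.4691 -0.0767  0.11  ] [ 0.467  -0.0828  0.07  ]
```

View pics/wrist0.png

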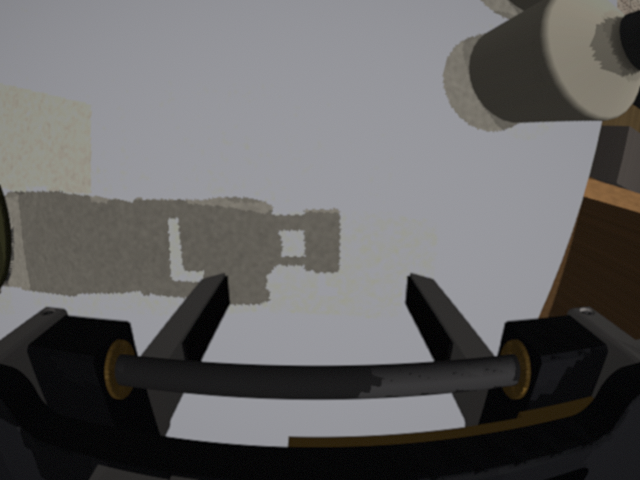

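Checks against the given sizes:
- **Pin:** (0.603, -0.128), z 0.155 against 0.151.
- **Fin:** (0.460, -0.044), z 0.167 against 0.171. It is 166 mm from the pin, against 168.
- **Angles:** the lid yaw is about -4° and the caddy yaw about -7°, so the lid is roughly 3.5° ajar.

The wrist view shows only the table. Next I'll plan the approach and the arc.

```bash
cat >> h.py <<'E'
from scipy.spatial.transform import Rotation as Ro
def row(p,yawdeg,ref=None):
    "target (TCP pos, tool yaw, tool down) -> row numbers; ref=(pos,rpy), default measured"
    if ref is None: o=get_obs();ref=(o["ee_pos"],o["eef_rot"])
    R0=Ro.from_euler("xyz",ref[1]);R1=Ro.from_euler("xyz",[-np.pi/2,0,np.radians(yawdeg)])
    return np.round(np.r_[(R0.inv()*R1).as_rotvec(degrees=True)/5,R0.inv().apply(np.array(p)-ref[0])*100],2)
pin=np.array([.603,-.128])
def arc(a,back,z,r=.168):
    "TCP behind the fin when the fin stands at bearing a deg from pin; tool z = -push"
    c,s=np.cos(np.radians(a)),np.sin(np.radians(a));xy=pin+r*np.array([c,s])-back*np.array([-s,c])
    return np.r_[xy,z],a-180
E
python3 - <<'E'
from h import *
np.set_printoptions(suppress=True)
p,y=arc(149.6,.035,.21);print(p,y,row(p,y))
m=(np.array([.3,-.3,.22]),-50);print(row(*m))
E
```

```text
[ 0.47580889 -0.01279835  0.21      ] -30.400000000000006 [ -0.    -9.01  -0.01 -41.8   -0.46  45.73]
[ -0.    -5.09  -0.01 -18.41  -1.48  21.51]
```

send_rows(series="0 -0.5 0 -2.1 -0.2 2.3 -1; 0 -1 0 -4.2 -0.5 4.6 -1; 0 -1.5 0 -6.3 -0.8 6.9 -1; 0 -2 0 -8.4 -1 9.2 -1; 0 -2.5 0 -10.5 -1 11.4 -1; 0 -3 0 -12.5 -1 13.7 -1; 0 -3.5 0 -14.6 -1 16 -1; 0 -4 0 -16.7 -1 18.3 -1; 0 -4.5 0 -18.8 -1 20.6 -1; 0 -5 0 -20.9 -1 22.9 -1", newtons=10)

```text
time_s: 0.98
ee_pos: [0.3077, -0.2712, 0.2154]
eef_rot: [-1.571, -0.0, -0.879]
force: [0.9, 0.6, 0.5]
grip_width: 0.031
```

```bash
python3 - <<'E'
from h import *
p,y=arc(149.6,.035,.21);print(p,y,row(p,y))
E
```

```text
[ 0.47580889 -0.01279835  0.21      ] -30.400000000000006 [ 0.   -3.99  0.   -9.17  0.54 29.43]
```

send_rows(series="0 -0.5 0 -1.1 0 3.6 -1; 0 -1 0 -2.3 0 7.3 -1; 0 -1.5 0 -3.4 0 11 -1; 0 -2 0 -4.6 0 14.7 -1; 0 -2.5 0 -5.7 0.2 18.4 -1; 0 -3 0 -6.9 0.4 22 -1; 0 -3.5 0 -8 0.5 25.7 -1; 0 -4 0 -9.1 0.5 29.3 -1; 0 -4 0 -9.1 0.5 29.3 -1; 0 -4 0 -9.1 0.5 29.3 -1")

```text
time_s: 1.82
ee_pos: [0.4755, -0.0147, 0.2099]
eef_rot: [-1.571, 0.001, -0.529]
force: [-0.6, -0.2, 0.0]
grip_width: 0.0004
```

```bash
python3 - <<'E'
from h import *
o=get_obs();print(o["ee_pos"],o["eef_rot"],o["grip_width"])
p,y=arc(149.6,.035,.152);print(p,y,row(p,y))
w=cv2.convertScaleAbs(camera("wrist")[:,:,::-1],alpha=1.4);s=cv2.convertScaleAbs(camera("side")[:,:,::-1],alpha=1.4)
cv2.imwrite("pics/w1.png",np.hstack([cv2.resize(w,(480,360)),cv2.resize(s[110:350,250:463],(320,360))]))
E
```

```text
[ 0.47546312 -0.01466112  0.20990501] [-1.57134794e+00  1.01429184e-03 -5.28820949e-01] 0.00041071955751338093
[ 0.47580889 -0.01279835  0.152     ] -30.400000000000006 [ 0.01  0.02 -0.01 -0.06  5.79  0.18]
```

View pics/w1.png

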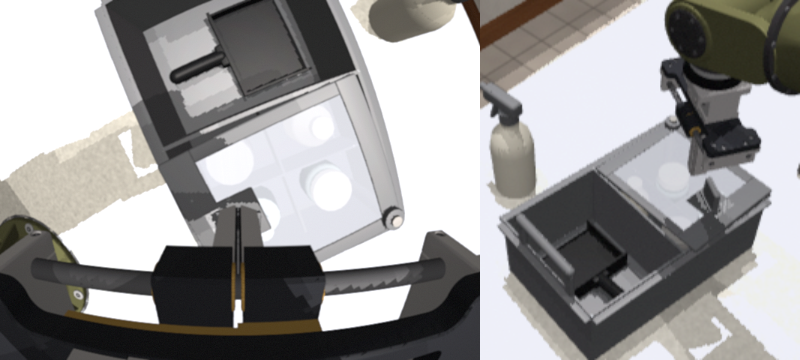

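The fingers are shut and hover on the left-hand side of the fin, with the pane clear below them. Now down to z 0.152.

send_rows(series="0 0 0 0 1 0.2 -1; 0 0 0 0 2 0.2 -1; 0 0 0 0 3 0.2 -1; 0 0 0 0 4 0.2 -1; 0 0 0 0 4.7 0.2 -1; 0 0 0 0 5.2 0.2 -1; 0 0 0 0 5.6 0.2 -1; 0 0 0 0 5.8 0.2 -1; 0 0 0 0 5.8 0.2 -1; 0 0 0 0 5.8 0.2 -1")

```text
time_s: 2.75
ee_pos: [0.4765, -0.0141, 0.1527]
eef_rot: [-1.571, -0.0, -0.532]
force: [-0.9, -0.9, -0.3]
grip_width: 0.0006
```

```bash
python3 - <<'E'
from h import *
np.set_printoptions(suppress=True)
o=get_obs();print(o["ee_pos"],o["eef_rot"],o["force"])
# approach to touching, then arc; contact offset ~13 mm
for a in(149.6,):print(row(*arc(a,.013,.152)))
for s in(149.6,178.4,207.2):
    p,y=arc(s,.013,.152);ref=(p,[-np.pi/2,0,np.radians(y)]);print(s)
    for k in(0.2,.4,.6,.8,1):print(k,row(*arc(s+28.8*k,.013,.152),ref))
E
```

```text
[ 0.47645051 -0.01412886  0.15266817] [-1.5706318  -0.00034693 -0.53154737] [-0.8783031  -0.87617806 -0.30610248]
[-0.   -0.01  0.   -0.12  0.07 -2.12]
149.6
0.2 [ 0.   -1.15  0.   -0.05 -0.   -1.69]
0.4 [ 0.   -2.3   0.    0.08 -0.   -3.38]
0.6 [ 0.   -3.46  0.    0.37 -0.   -5.05]
0.8 [ 0.   -4.61  0.    0.83 -0.   -6.68]
1 [ 0.   -5.76  0.    1.45 -0.   -8.25]
178.4
0.2 [-0.   -1.15  0.   -0.05 -0.   -1.69]
0.4 [ 0.   -2.3   0.    0.08 -0.   -3.38]
0.6 [ 0.   -3.46  0.    0.37 -0.   -5.05]
0.8 [ 0.   -4.61  0.    0.83 -0.   -6.68]
1 [ 0.   -5.76  0.    1.45 -0.   -8.25]
207.2
0.2 [ 0.   -1.15 -0.   -0.05 -0.   -1.69]
0.4 [ 0.   -2.3   0.    0.08 -0.   -3.38]
0.6 [-0.   -3.46 -0.    0.37 -0.   -5.05]
0.8 [ 0.   -4.61  0.    0.83 -0.   -6.68]
1 [ 0.   -5.76  0.    1.45 -0.   -8.25]
```

send_rows(series="0 0 0 0 0 -0.3 -1; 0 0 0 0 0 -0.6 -1; 0 0 0 -0.1 0 -0.9 -1; 0 0 0 -0.1 0 -1.2 -1; 0 0 0 -0.1 0 -1.4 -1; 0 0 0 -0.1 0 -1.6 -1; 0 0 0 -0.1 0 -1.8 -1; 0 0 0 -0.1 0 -1.9 -1; 0 0 0 -0.1 0 -2 -1; 0 0 0 -0.1 0 -2.1 -1")

```text
time_s: 3.58
ee_pos: [0.4648, -0.0317, 0.1525]
eef_rot: [-1.571, -0.0, -0.532]
force: [0.0, 1.5, 1.2]
grip_width: 0.0005
```

send_rows(series="0 -0.3 0 0 0 -0.4 -1; 0 -0.8 0 0 0 -1.1 -1; 0 -1.3 0 0 0 -2 -1; 0 -1.9 0 0 0 -2.8 -1; 0 -2.5 0 0.1 0 -3.7 -1; 0 -3.1 0 0.3 0 -4.6 -1; 0 -3.8 0 0.5 0 -5.5 -1; 0 -4.4 0 0.8 0 -6.4 -1; 0 -5.1 0 1.1 0 -7.3 -1; 0 -5.8 0 1.4 0 -8.2 -1")

```text
time_s: 4.42
ee_pos: [0.4352, -0.1099, 0.1524]
eef_rot: [-1.571, -0.0, -0.022]
force: [1.2, 0.8, -0.7]
grip_width: 0.0006
```

```bash
python3 - <<'E'
from h import *
o=get_obs();print(o["ee_pos"],np.degrees(o["eef_rot"]),o["force"])
s=camera("side")[:,:,::-1];t=camera("top")[:,:,::-1]
cv2.imwrite("pics/s2.png",cv2.convertScaleAbs(np.hstack([cv2.resize(s[130:330,250:500],(400,320)),cv2.resize(t[170:370,230:480],(400,320))]),alpha=1.5))
E
```

```text
[ 0.43520178 -0.1098655   0.15244285] [-8.99928472e+01 -3.63823706e-03 -1.27841046e+00] [ 1.24271112  0.79319079 -0.74227187]
```

View pics/s2.png

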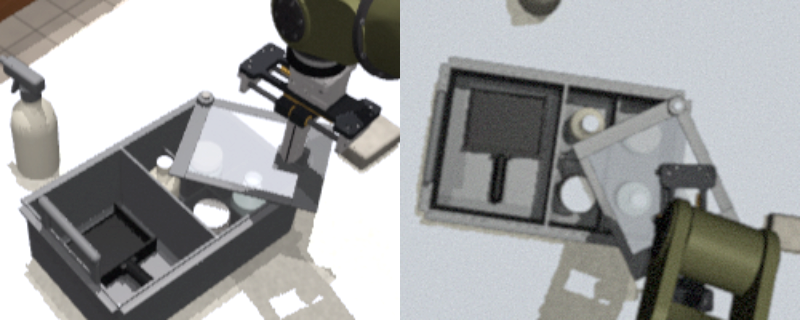

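The lid is turning with the fingers and the force is low, so I'll continue.

send_rows(series="0 -0.5 0 0 0 -0.8 -1; 0 -1.1 0 0 0 -1.6 -1; 0 -1.7 0 0 0 -2.5 -1; 0 -2.3 0 0.1 0 -3.4 -1; 0 -2.9 0 0.2 0 -4.2 -1; 0 -3.5 0 0.4 0 -5.1 -1; 0 -4 0 0.6 0 -5.9 -1; 0 -4.6 0 0.8 0 -6.7 -1; 0 -5.2 0 1.1 0 -7.5 -1; 0 -5.8 0 1.4 0 -8.2 -1")

```text
time_s: 5.35
ee_pos: [0.4473, -0.1918, 0.1523]
eef_rot: [-1.57, 0.0, 0.481]
force: [-1.2, 1.3, 0.2]
grip_width: 0.0011
```

```bash
python3 - <<'E'
from h import *
o=get_obs();print(o["ee_pos"],np.degrees(o["eef_rot"]),o["force"])
d=o["ee_pos"][:2]-pin;print(np.hypot(*d),np.degrees(np.arctan2(d[1],d[0]))%360)
for a in(215,225,232,238):print(a,row(*arc(a,.013,.152)))
E
```

```text
[ 0.44732175 -0.19177011  0.15233615] [-8.99744966e+01  1.92055421e-02  2.75518301e+01] [-1.22328035  1.32655033  0.24790413]
0.16823300388223256 202.27535981363314
215 [-0.01 -1.49 -0.   -0.07  0.03 -2.44]
225 [-0.01 -3.49 -0.    0.34  0.03 -5.34]
232 [-0.01 -4.89 -0.    0.92  0.03 -7.32]
238 [-0.01 -6.09 -0.    1.61  0.03 -8.94]
```

send_rows(series="0 -0.6 0 0 0 -1 -1; 0 -1.3 0 0 0 -2.1 -1; 0 -2 0 0.1 0 -3.2 -1; 0 -2.7 0 0.2 0 -4.2 -1; 0 -3.4 0 0.3 0 -5.2 -1; 0 -4.1 0 0.6 0 -6.2 -1; 0 -4.8 0 0.9 0 -7.2 -1; 0 -5.4 0 1.2 0 -8 -1; 0 -5.8 0 1.5 0 -8.6 -1; 0 -6.1 0 1.6 0 -9 -1")

```text
time_s: 6.18
ee_pos: [0.5036, -0.264, 0.1521]
eef_rot: [-1.57, -0.0, 1.013]
force: [0.0, 1.9, -0.6]
grip_width: 0.0005
```

```bash
python3 - <<'E'
from h import *
o=get_obs();print(o["ee_pos"],np.degrees(o["eef_rot"]),o["force"])
s=camera("side")[:,:,::-1];t=camera("top")[:,:,::-1];w=camera("wrist")[:,:,::-1]
for n,i in(("s",s),("t",t),("w",w)):cv2.imwrite(f"pics/{n}3.png",i)
s=cv2.resize(s[160:310,310:510],(400,300));t=cv2.resize(t[210:360,320:520],(400,300));w=cv2.resize(w,(400,300))
cv2.imwrite("pics/m3.png",cv2.convertScaleAbs(np.vstack([np.hstack([s,t]),np.hstack([w,w*0])]),alpha=1.5))
E
```

```text
[ 0.5035983  -0.2639535   0.15212986] [-8.99637265e+01 -3.72417508e-03  5.80213233e+01] [ 0.02071328  1.89494258 -0.56218835]
```

View pics/m3.png

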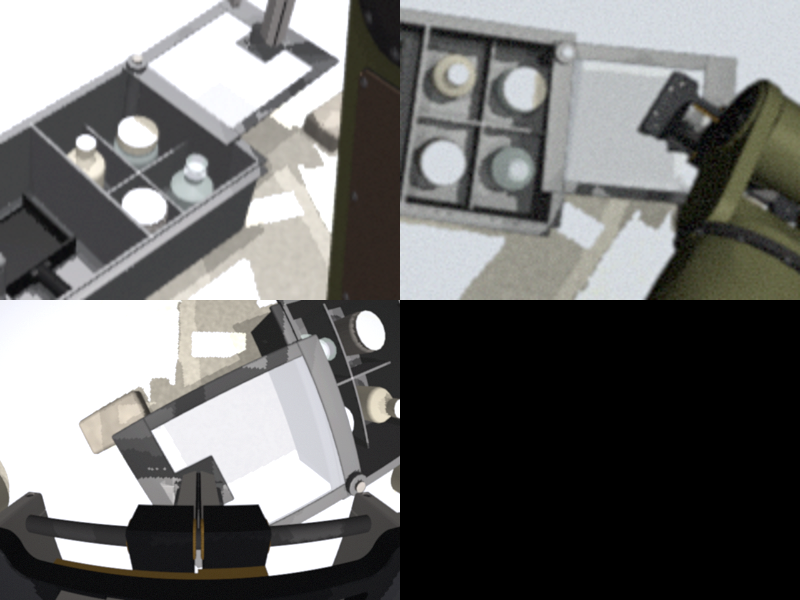

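The lid stands fully open, roughly 1.6 rad. The clear teal bottle with the mushroom stopper is in the front right bay: stopper at side px (408.5, 238) and top px (378.5, 293.5). Next I'll measure the stopper and the lid angle while planning the retreat.

```bash
python3 - <<'E'
from h import *
np.set_printoptions(precision=4,suppress=True)
t,s=(378.5,293.5),(408.5,238.5)
print(tri(t,s),plane("top",t,.112),plane("side",s,.112))
a=np.radians(-7);R=np.array([[np.cos(a),-np.sin(a)],[np.sin(a),np.cos(a)]])
print("bay",pin+R@(np.array([-.051,-.126])-np.array([.092,-.157])))
im=cv2.imread("pics/t3.png");print(plane("top",(320+172/2+80.5,210+62/2),.137), plane("top",(320+335/2,210+60/2),.137),plane("top",(320+166/2,210+50/2),.151))
s3=cv2.imread("pics/s3.png")[220:285,385:435];t3=cv2.imread("pics/t3.png")[270:320,355:405]
cv2.imwrite("pics/z3.png",cv2.convertScaleAbs(np.hstack([cv2.resize(s3,(385,500),interpolation=2),cv2.resize(t3,(400,400),interpolation=2) if 0 else cv2.copyMakeBorder(cv2.resize(t3,(400,400),interpolation=2),0,100,0,0,0)]),alpha=1.3))
print(row([.46,-.29,.152],58)) 
E
```

```text
(array([ 0.4712, -0.0812,  0.1147]), np.float64(0.003887485454307227)) [ 0.4726 -0.0804  0.112 ] [ 0.4709 -0.0846  0.112 ]
bay [ 0.4648 -0.0798]
[ 0.5954 -0.322   0.137 ] [ 0.5977 -0.3243  0.137 ] [ 0.6051 -0.1283  0.151 ]
[-0.   -0.02 -0.   -4.51  0.02  2.27]
```

View pics/z3.png

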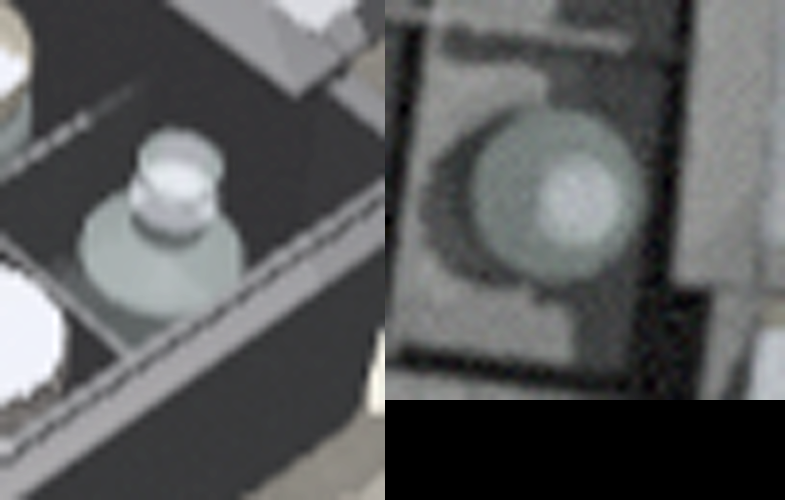

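send_rows(series="0 0 0 0 0 0.5 -1; 0 0 0 0 0 1 -1; 0 0 0 0 -0.5 1.5 -1; 0 0 0 0 -1.5 1.7 -1; 0 0 0 0 -2.5 1.7 -1; 0 0 0 0 -3.5 1.7 -1; 0 0 0 0 -4.5 1.7 -1; 0 0 0 0 -5.5 1.7 -1; 0 0 0 0 -6.5 1.7 -1; 0 0 0 0 -6.5 1.7 -1")

```text
time_s: 7.17
ee_pos: [0.4892, -0.2556, 0.2199]
eef_rot: [-1.574, 0.0, 1.013]
force: [0.1, -0.5, -0.4]
grip_width: 0.0008
```

The stopper's disc is at top px (379.4, 295) and its cap centre at side px (408.4, 240.1). The retreat is done.

```bash
python3 - <<'E'
from h import *
np.set_printoptions(precision=4,suppress=True)
t,s=(379.4,295),(408.4,240.1)
p,e=tri(t,s);print(p,e,plane("top",t,.112),plane("side",s,.112))
X=np.array([p[0],p[1],0]);
for z in(.21,.139):print(z,row([p[0],p[1],z],20))
E
```

```text
[ 0.4692 -0.0829  0.1091] 0.0002609757220404272 [ 0.4692 -0.0825  0.112 ] [ 0.4681 -0.0806  0.112 ]
0.21 [ 0.03  7.61  0.01 13.6   0.95 10.85]
0.139 [ 0.03  7.61  0.01 13.6   8.05 10.87]
```

The two views give (0.469, -0.082, 0.109) with a ray gap of 0.3 mm. That agrees with 0.112 high and with the bay centre. Now I'll move over it, then down.

send_rows(series="0 0.8 0 1.4 0 1.1 -1; 0 1.7 0 3 0 2.4 -1; 0 2.6 0 4.6 0.2 3.7 -1; 0 3.5 0 6.2 0.4 5 -1; 0 4.4 0 7.8 0.6 6.3 -1; 0 5.3 0 9.4 0.8 7.6 -1; 0 6.2 0 11 0.9 8.8 -1; 0 7 0 12.5 0.9 9.9 -1; 0 7.6 0 13.6 0.9 10.8 -1; 0 7.6 0 13.6 0.9 10.8 -1")

```text
time_s: 8.0
ee_pos: [0.4687, -0.0809, 0.2083]
eef_rot: [-1.57, 0.0, 0.349]
force: [-0.1, -0.2, 0.3]
grip_width: 0.0005
```

```bash
python3 - <<'E'
from h import *
o=get_obs();print(o["ee_pos"],o["force"]);print(row([.469,-.082,.139],20))
E
```

```text
[ 0.46869889 -0.08088979  0.20833408] [-0.12364471 -0.1934123   0.3444093 ]
[-0.01 -0.   -0.   -0.01  6.93 -0.12]
```

send_rows(series="0 0 0 0 0.7 0 -1; 0 0 0 0 1.5 0 -1; 0 0 0 0 2.4 0 -1; 0 0 0 0 3.3 0 -1; 0 0 0 0 4.2 0 -1; 0 0 0 0 5 -0.1 -1; 0 0 0 0 5.7 -0.1 -1; 0 0 0 0 6.2 -0.1 -1; 0 0 0 0 6.6 -0.1 -1; 0 0 0 0 6.8 -0.1 -1")

```text
time_s: 8.83
ee_pos: [0.4692, -0.0836, 0.1399]
eef_rot: [-1.571, 0.0, 0.35]
force: [0.3, 0.9, -0.2]
grip_width: 0.0006
```

```bash
python3 - <<'E'
from h import *
o=get_obs();print(o["ee_pos"],o["force"])
s=camera("side")[:,:,::-1];t=camera("top")[:,:,::-1]
s=cv2.resize(s[160:310,310:510],(400,300));t=cv2.resize(t[210:360,320:520],(400,300))
cv2.imwrite("pics/m4.png",cv2.convertScaleAbs(np.hstack([s,t]),alpha=1.5))
E
```

```text
[ 0.46918817 -0.08359713  0.13992378] [ 0.26817896  0.9074669  -0.22831195]
```

View pics/m4.png

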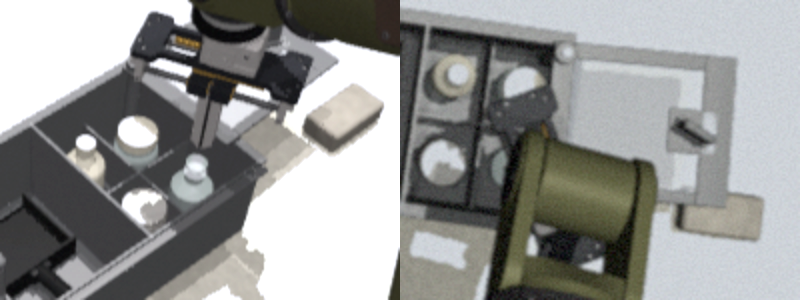

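send_rows(series="0 0 0 0 0 0 -1; 0 0 0 0 0 0 -1; 0 0 0 0 0 0 -1; 0 0 0 0 0 0 -1; 0 0 0 0 0 0 -1; 0 0 0 0 0 0 -1; 0 0 0 0 0 0 -1; 0 0 0 0 0 0 -1; 0 0 0 0 0 0 -1; 0 0 0 0 0 0 -1")

```text
time_s: 9.77
ee_pos: [0.4693, -0.0836, 0.1404]
eef_rot: [-1.571, 0.0, 0.35]
force: [0.5, 0.2, 0.0]
grip_width: 0.0006
```

send_rows(series="0 0 0 0 0 0 -1; 0 0 0 0 0 0 -1; 0 0 0 0 0 0 -1; 0 0 0 0 0 0 -1; 0 0 0 0 0 0 -1; 0 0 0 0 0 0 -1; 0 0 0 0 0 0 -1; 0 0 0 0 0 0 -1; 0 0 0 0 0 0 -1; 0 0 0 0 0 0 -1")

```text
time_s: 10.6
ee_pos: [0.4693, -0.0836, 0.1405]
eef_rot: [-1.571, -0.0, 0.35]
force: [1.1, -0.6, -0.5]
grip_width: 0.0005
```

send_rows(series="0 0 0 0 0 0 -1; 0 0 0 0 0 0 -1; 0 0 0 0 0 0 -1; 0 0 0 0 0 0 -1; 0 0 0 0 0 0 -1; 0 0 0 0 0 0 -1; 0 0 0 0 0 0 -1; 0 0 0 0 0 0 -1; 0 0 0 0 0 0 -1; 0 0 0 0 0 0 -1")

```text
time_s: 11.43
ee_pos: [0.4693, -0.0836, 0.1404]
eef_rot: [-1.571, 0.0, 0.35]
force: [-0.0, 0.4, 0.3]
grip_width: 0.0003
```

send_rows(series="0 0 0 0 0 0 -1; 0 0 0 0 0 0 -1; 0 0 0 0 0 0 -1; 0 0 0 0 0 0 -1; 0 0 0 0 0 0 -1; 0 0 0 0 0 0 -1; 0 0 0 0 0 0 -1; 0 0 0 0 0 0 -1; 0 0 0 0 0 0 -1; 0 0 0 0 0 0 -1")

```text
time_s: 12.27
ee_pos: [0.4693, -0.0836, 0.1405]
eef_rot: [-1.571, -0.0, 0.35]
force: [0.6, -0.4, -0.3]
grip_width: 0.0005
```

send_rows(series="0 0 0 0 0 0 -1; 0 0 0 0 0 0 -1; 0 0 0 0 0 0 -1; 0 0 0 0 0 0 -1; 0 0 0 0 0 0 -1; 0 0 0 0 0 0 -1; 0 0 0 0 0 0 -1; 0 0 0 0 0 0 -1; 0 0 0 0 0 0 -1; 0 0 0 0 0 0 -1")

```text
time_s: 13.1
ee_pos: [0.4693, -0.0836, 0.1404]
eef_rot: [-1.571, 0.0, 0.35]
force: [-0.7, -0.4, -0.5]
grip_width: 0.0004
```

The picture shows the tips just above the stopper and the lid open. I'll check the tip's offset and the lid angle before handing in.

```bash
python3 - <<'E'
from h import *
X=get_obs()["ee_pos"];c=lambda u:((u[0]-310)*2,(u[1]-160)*2)
print("tip",c(proj("side",X)),"stopper .112 under tip",c(proj("side",[X[0],X[1],.112])))
f=plane("top",(320+290/2,210+130/2),.171)[:2];d=f-pin;a=np.degrees(np.arctan2(d[1],d[0]))%360
print(f,np.hypot(*d),"lid rad",np.radians(a-153.4+7))
E
```

```text
tip (np.float64(201.1257300716287), np.float64(142.17963543303415)) stopper .112 under tip (np.float64(197.618565978996), np.float64(158.21577294893723))
[ 0.51808046 -0.26117524] 0.15794610579914983 lid rad 1.5895807848116368
```

The point 28 mm straight below the tip projects to (197.6, 158.2), and the stopper top appears at about (197, 157). The lid is at about 1.59 rad. Handing in.

```bash
python3 -c "
from station import *
print(hand_in())"
```

```text
the job is handed in; nothing more can be done
None
```

I pushed the lid open with closed fingertips against the fin's left face. The force readings between moves stayed at about 2 N or less. The arm then held over the glass bottle in the front right bay for a bit over 4 s, and I handed in at about 13 s with it still pointing there.

**Last checks:**
- **Lid:** it measured about 1.59 rad open. The fin's centre came out 158 mm from the pin instead of 168, because that pixel reading was rough. The tool's pose at the end of the push gave about 1.6 rad independently.
- **Stopper:** the two views put it at (0.469, -0.082, 0.109), against the given height of 0.112.
- **Pointing:** the fingertips are at (0.469, -0.084, 0.140), about 28 mm above the stopper and within about 2 mm sideways. The side picture agrees.
- **Contact:** the force reading was only noise, about 1 N, so by itself it can't show that contact stayed under 0.3 N. The picture shows clear space above the stopper.
- **Other things:** nothing near the caddy looked moved. I did not measure the positions of the other items again at the end.

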